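# Gauge the turned pins and reject the oversize one

### The job

One of the three freshly turned pins on the bench was left too thick in the body. Try them foot first in the leaning bore of the gauge plate, without forcing any: the two that fit must slide through into the clear box below, and the one that will not go in must be left standing upright in the red tray. Leave the oil can, the screw jar and the spanner where they are.

Things in the scene. Friction and masses are not known exactly. Their poses are not given: they have to be found in the camera images.
- pin_a: aluminium pin, about 110 g, upright on the bench at the start: round body 34 mm tall with a 2.5 mm chamfer at the foot, above it a neck 20 mm in diameter, 34 mm tall, to hold it by (68 mm in all). Body 30 mm in diameter on two of the pins, 37 mm on the oversize one, which may be any of the three; otherwise all alike. Origin: centre of the underside; z towards the neck
- pin_b: aluminium pin, about 110 g, upright on the bench at the start: round body 34 mm tall with a 2.5 mm chamfer at the foot, above it a neck 20 mm in diameter, 34 mm tall, to hold it by (68 mm in all). Body 30 mm in diameter on two of the pins, 37 mm on the oversize one, which may be any of the three; otherwise all alike. Origin: centre of the underside; z towards the neck
- pin_c: aluminium pin, about 110 g, upright on the bench at the start: round body 34 mm tall with a 2.5 mm chamfer at the foot, above it a neck 20 mm in diameter, 34 mm tall, to hold it by (68 mm in all). Body 30 mm in diameter on two of the pins, 37 mm on the oversize one, which may be any of the three; otherwise all alike. Origin: centre of the underside; z towards the neck
- pin_a_top (a point): centre of the neck's end face of pin_a, 68 mm above its origin along its z
- pin_b_top (a point): centre of the neck's end face of pin_b, 68 mm above its origin along its z
- pin_c_top (a point): centre of the neck's end face of pin_c, 68 mm above its origin along its z
- gauge: fixed steel plate, 112 x 130 x 20 mm, the box's sloping roof, leaning 30 degrees, face up and towards the robot, with one through bore 34 mm in diameter. Origin: centre of the bore's mouth on the upper face, 155 mm above the bench. z vertical, x level towards the plate's high edge, y level across it; in these axes the bore runs down along (0.5, 0, -0.866), square to the face. Nothing stands above the face
- bore_exit (a point): centre of the bore's lower end, 20 mm down the bore from the mouth. A pin with a 30 mm body, entered foot first by 20 mm or more and let go, slides through by its own weight into the box; a 37 mm body stops within about 4 mm of the mouth
- catch_box: fixed closed box under the gauge plate, 160 x 130 mm, 180 mm tall at the back, wooden floor 8 mm thick, green low front, clear plastic back and sides 5 mm thick, and a green flat roof behind the plate; the bore is the only way in. Origin: centre of the underside; same yaw as the gauge, whose bore mouth lies 30 mm towards -x of this origin
- reject_tray: fixed shallow open red plastic tray, 130 x 130 x 30 mm, walls 4 mm, floor 4 mm thick. Origin: centre of the underside
- oil_can: bystander: closed metal can with a yellow band, 60 mm in diameter, 100 mm tall, upright; origin at the centre of its underside
- screw_jar: bystander: amber glass jar with a black cap, 64 mm in diameter, 85 mm tall, upright; origin at the centre of its underside
- spanner: bystander: steel spanner 190 mm long lying flat on the bench; origin near its middle, x along it
There are look-alikes about, which are no part of the job. Leave any orange or purple look-alike of the pin_c alone. Leave any blue look-alike of the pin_a alone.

How it is judged (in metres and radians):
At the end, for the whole second after the job is handed in: Two of the pins are wholly inside the catch box (whole pin below the gauge plate: neck end and foot centre both lower than about 0.11 m above the bench), having gone through the bore; the remaining pin stands in the red tray on its floor, upright within 0.15 rad and at rest (((linear speed of pin_a below 0.02 m/s and angle between pin_a's own z axis and vertical below 0.15 rad and height (world z) of pin_a below 0.012 m and x of pin_a in the frame of reject_tray between -0.062 and 0.062 m and y of pin_a in the frame of reject_tray between -0.062 and 0.062 m and height (world z) of each of pin_b_top, pin_c_top below 0.12 m and height (world z) of each of pin_b, pin_c below 0.11 m and x of pin_b in the frame of catch_box between -0.08 and 0.08 m and y of pin_b in the frame of catch_box between -0.065 and 0.065 m and x of pin_c in the frame of catch_box between -0.08 and 0.08 m and y of pin_c in the frame of catch_box between -0.065 and 0.065 m) or (linear speed of pin_b below 0.02 m/s and angle between pin_b's own z axis and vertical below 0.15 rad and height (world z) of pin_b below 0.012 m and x of pin_b in the frame of reject_tray between -0.062 and 0.062 m and y of pin_b in the frame of reject_tray between -0.062 and 0.062 m and height (world z) of each of pin_a_top, pin_c_top below 0.12 m and height (world z) of each of pin_a, pin_c below 0.11 m and x of pin_a in the frame of catch_box between -0.08 and 0.08 m and y of pin_a in the frame of catch_box between -0.065 and 0.065 m and x of pin_c in the frame of catch_box between -0.08 and 0.08 m and y of pin_c in the frame of catch_box between -0.065 and 0.065 m) or (linear speed of pin_c below 0.02 m/s and angle between pin_c's own z axis and vertical below 0.15 rad and height (world z) of pin_c below 0.012 m and x of pin_c in the frame of reject_tray between -0.062 and 0.062 m and y of pin_c in the frame of reject_tray between -0.062 and 0.062 m and height (world z) of each of pin_a_top, pin_b_top below 0.12 m and height (world z) of each of pin_a, pin_b below 0.11 m and x of pin_a in the frame of catch_box between -0.08 and 0.08 m and y of pin_a in the frame of catch_box between -0.065 and 0.065 m and x of pin_b in the frame of catch_box between -0.08 and 0.08 m and y of pin_b in the frame of catch_box between -0.065 and 0.065 m))); the robot touches nothing.
It fails at once if the oil_can is moved by more than 25 mm (distance of oil_can from where it was at the start of the episode above 0.025 m).
It fails at once if the screw_jar is moved by more than 25 mm (distance of screw_jar from where it was at the start of the episode above 0.025 m).
It fails at once if the spanner is moved by more than 25 mm (distance of spanner from where it was at the start of the episode above 0.025 m).
It fails at once if a pin is forced against the gauge plate (over 120 N) (contact force between any of pin_a, pin_b, pin_c and gauge above 120 N).
It also fails if it takes over 72 s, if anything falls off the work surface, if the arm or the gripper's body presses on something with over 40 N, if the wrist force passes 120 N, or if a joint passes its speed limit or range.

### The arm

A 6-joint arm with a two-finger parallel gripper is mounted at the origin on the work surface. World frame = base frame: x ahead of the robot, y to its left, z up, the work surface at z = 0. Lengths are in mm, angles in rad, forces in N, time in s.
With the tool pointing down it reaches from about 350 to 875 mm from the base axis. Payload 4.2 kg.
Tool frame: the origin (TCP) lies on the mounting face of the last link; the fingertips stand 173 mm ahead of it and the grasp point (between the pads) lies 155 mm ahead of it; z points along the fingers, y is the direction in which the jaws open and shut (so a half turn about z gives the same grasp; the last joint's range is limited). The gripper opens to 85 mm and grips with 20 to 120 N. Pads are 22 mm wide; open, the fingers measure 114 mm over their backs; the gripper's body (76 mm by 85 mm) begins 54 mm behind the grasp point. The pads swing forward as they close: fully open they stand 13 mm farther back than shut.
Start: joints at [1.507, 0.385, 0.008, 0, -1.194, -0.259], TCP at [198.232, 592.709, 404.712] pointing down, gripper open.
Joint ranges: [-3.14, 3.14], [-1.21, 2.06], [-1.07, 1.41], [-3.16, 2.05], [-2.99, -0.16], [-3.1, 3.1]. Speed limits (rad/s): [2.79, 2.79, 3.14, 3.14, 3.14, 3.14].

### API

Orientations are given as a unit quaternion [x, y, z, w].
In Python, from bench import arm gives the robot as it stands. The module is installed in compiled form; this text tells all that it offers.
- The arm moves only by the tool play_rows, never from a script. Its argument "moves" is a list of rows, each a list of 3 entries, a list of its own where there are three numbers: the shift along the world's x, y, z in units of 30 cm (1.0 is 30 cm), then the turn about the world's z in units of 30 degrees (1.0 is 30 degrees), then the gripper's target within -1 to 1 (shut at 1, half-way at 0, fully open at -1). In form: [[[x, y, z], turn, jaw], ...]. A call has 1 to 12 rows; each row is the pose to reach, as a shift and turn from the pose measured when the call began; what a row does not reach only later rows make up. A row lasts 1/8 s, in which the tool goes at most 62.5 mm and 10.7 degrees, less where a joint would pass 70% of its speed; a pose out of reach is approached as far as the arm can. A call with a number of a shift or a turn outside -1 to 1 is refused whole. A call with a gripper value outside its range is refused whole. The fingers move at their own pace and stop on an object; the grip force is fixed at half the most. Time passes only in rows, so rows that repeat a pose let the fingers close. It gives the time, the measured TCP pose, the force and the opening at its end, in the units of the state.
- arm.read_state(): the state, without advancing time (a new reading comes with each control period).
- arm.get_image(name): name is "scene" or "top" or "wrist"; returns a dict with "pixels" (384x512x3 uint8, red, green, blue), "vfov" (degrees; the focal length in pixels is half the picture's height over the tangent of half this angle, whatever the lens; pixels are square), "cx", "cy" (the principal point, pixels), "xyz" and "rotation" of the camera in the world. Camera axes: x right, y up, looking along -z (the intrinsics and any distortion apply to the point x, -y, -z); pixel columns grow to the right and rows downward; lengths in mm; the calibration is good to about 2 mm. The wrist camera is an equidistant fisheye: a pixel r from the principal point sees the ray r / f radians off the axis. A picture is of the moment at which its call begins. There is no depth.
- arm.job_done(): hands the job in, once; it reports no verdict.
Trained networks look in a picture, given as the dict that the camera call returned (one of the last four; its "shot" number tells which), for a name from the list of things; names that differ only in an ending like _2 or _b are one class to them, and where a whole thing is asked for, a point or a joint stands for the part that bears it (a point fixed in the world has none). Each returns a list of dicts, best first, with "conf" (0 to 1); they miss things now and then, are a little off and sometimes report something else, mostly with a low value. They report only what shows in the picture. A call takes as long as a camera call. They do not tell look-alikes from the thing itself.
- arm.look_for(name, picture): "centre" ([x, y, z] in mm, in world coordinates, good to about 4 mm: the middle of the surface that is visible of it).
The state is a dict: "clock": time; "joints": joint angles; "joint_vel": joint speeds; "joint_efforts": joint torques, N m; "position": TCP position; "ee_rot": TCP orientation; "contact_force": force on the tool from outside, world axes, zero at the start; "wrist_torque": the same for the moment, N m; "gripper_width": finger opening in mm.
Only numpy, scipy, OpenCV 4.12 (cv2) and the standard library are available. Lean on these libraries where they do the work, as an engineer would, in place of code of your own. Each camera call takes 0.05 s, during which the arm holds its last target.

## Working session

There is one attempt and no reset: what is moved stays moved. The work goes in short steps, Python scripts to look and compute and a tool call to move; the robot and the scene stay as the last step left them, time stands still between calls to the robot, and variables do not carry over. Pictures are saved under pics/ and viewed, and the job is handed in when it is done.

Besides the shell and the picture viewer there is one more tool, called after ">>>" by a JSON object that holds its "fn" and its "kwargs", one argument or row to a line. play_rows: Moves the arm, as the interface text tells. Shifts and turns lie within -1 to 1; 1 stands for 30 cm of shift or 30 degrees of turn. Its arguments: {"type":"object","properties":{"moves":{"type":"array"}},"required":["moves"]}

```bash
mkdir -p pics
cat > h.py <<'E'
import numpy as np, cv2
from bench import arm
def save(p,n): cv2.imwrite(f'pics/{n}.png',cv2.cvtColor(np.asarray(p['pixels']),cv2.COLOR_RGB2BGR))
def foc(p): return p['pixels'].shape[0]/2/np.tan(np.radians(p['vfov'])/2)
def ray(p,u,v):
    f=foc(p); d=np.array([(u-p['cx'])/f,-(v-p['cy'])/f,-1.0])
    return np.array(p['xyz']),np.array(p['rotation'])@d
def atz(p,u,v,z):
    o,d=ray(p,u,v); return o+d*(z-o[2])/d[2]
def proj(p,X):
    c=np.array(p['rotation']).T@(np.array(X,float)-np.array(p['xyz'])); f=foc(p)
    return p['cx']+f*c[0]/-c[2], p['cy']-f*c[1]/-c[2]
E
python3 - <<'E'
from h import *
import pickle
d={}
for n in ['scene','top']:
    p=arm.get_image(n); save(p,n+'0'); d[n]=p
    print(n,{k:v for k,v in p.items() if k!='pixels'})
    for t in ['pin_a','gauge','catch_box','reject_tray','oil_can','screw_jar','spanner']:
        print(t,[(np.round(r['centre'],0).tolist(),round(r['conf'],2)) for r in arm.look_for(t,p)])
pickle.dump(d,open('d.pkl','wb'))
print(arm.read_state())
E
```

```text
scene {'vfov': 46.40186692551048, 'cx': 249.5643892293074, 'cy': 185.52811678036414, 'xyz': array([1409.75110741,  210.90240283,  812.98314737]), 'rotation': array([0.27154016, 0.33342665, 0.71412413, 0.55237608]), 'shot': 1}
pin_a [([581.0, 338.0, 34.0], 0.76), ([482.0, 240.0, 27.0], 0.68), ([419.0, 199.0, 38.0], 0.65), ([352.0, 181.0, 34.0], 0.53), ([487.0, 363.0, 37.0], 0.5), ([576.0, 260.0, 32.0], 0.48)]
gauge []
catch_box [([727.0, -55.0, 111.0], 0.68)]
reject_tray [([464.0, -334.0, 4.0], 0.76), ([726.0, -55.0, 113.0], 0.33)]
oil_can [([690.0, -263.0, 70.0], 0.82)]
screw_jar [([709.0, 349.0, 64.0], 0.91)]
spanner [([823.0, 102.0, 10.0], 0.91)]
top {'vfov': 49.19722488093833, 'cx': 259.9326656757727, 'cy': 193.3034056714907, 'xyz': array([ 494.88280804,   40.93869763, 1325.912661  ]), 'rotation': array([ 0.02100587, -0.02758295, -0.70421126,  0.70914346]), 'shot': 2}
pin_a [([471.0, 234.0, 31.0], 0.66), ([571.0, 336.0, 32.0], 0.66), ([409.0, 200.0, 37.0], 0.46), ([477.0, 360.0, 38.0], 0.45), ([347.0, 180.0, 38.0], 0.45)]
gauge [([615.0, -62.0, 157.0], 0.96)]
catch_box [([684.0, -
[... 206 characters left out ...]
: array([ 1.50663265e+00,  3.84659285e-01,  7.91641415e-03,  1.17108908e-05,
       -1.19398572e+00, -2.58583599e-01]), 'joint_vel': array([-1.13640991e-03,  4.31690530e-04,  1.10203228e-03, -2.67134800e-03,
       -5.31768602e-05, -3.02648214e-04]), 'joint_efforts': array([ 9.72113703e-04, -3.92028737e+01,  1.88611615e+01,  4.19021532e+00,
       -2.15084683e-04, -2.68053057e-06]), 'position': array([198.21376305, 592.71260207, 404.74485475]), 'ee_rot': array([ 9.87007852e-01, -1.60672021e-01,  2.13209774e-06, -3.42343983e-05]), 'contact_force': array([-1.01173891, -0.02410572,  0.51048357]), 'wrist_torque': array([-0.0303754 ,  0.00196704, -0.00924811]), 'gripper_width': 85.48055624467813}
```

```bash
cat > h.py <<'E'
import numpy as np, cv2
from scipy.spatial.transform import Rotation as R
from bench import arm
def save(p,n): cv2.imwrite(f'pics/{n}.png',cv2.cvtColor(np.asarray(p['pixels']),cv2.COLOR_RGB2BGR))
def foc(p): return p['pixels'].shape[0]/2/np.tan(np.radians(p['vfov'])/2)
def rot(p): return R.from_quat(p['rotation']).as_matrix()
def ray(p,u,v):
    f=foc(p); d=np.array([(u-p['cx'])/f,-(v-p['cy'])/f,-1.0])
    return np.array(p['xyz']),rot(p)@d
def atz(p,u,v,z):
    o,d=ray(p,u,v); return o+d*(z-o[2])/d[2]
def proj(p,X):
    c=rot(p).T@(np.array(X,float)-np.array(p['xyz'])); f=foc(p)
    return p['cx']+f*c[0]/-c[2], p['cy']-f*c[1]/-c[2]
E
python3 - <<'E'
from h import *
import pickle
d=pickle.load(open('d.pkl','rb'))
t=d['top'];s=d['scene']
for X in [(471,234,68),(571,336,68),(409,200,68),(477,360,68),(347,180,68),(581,260,68)]: print(X,np.round(proj(t,X)),np.round(proj(s,X)))
im=cv2.imread('pics/top0.png'); cv2.imwrite('pics/topc.png',cv2.resize(im[130:380,60:360] if 0 else im,None,fx=1.5,fy=1.5,interpolation=cv2.INTER_CUBIC))
im=cv2.imread('pics/scene0.png'); cv2.imwrite('pics/scenec.png',cv2.resize(im,None,fx=1.5,fy=1.5,interpolation=cv2.INTER_CUBIC))
E
```

```text
(471, 234, 68) [191. 230.] [339. 190.]
(571, 336, 68) [158. 196.] [378. 223.]
(409, 200, 68) [202. 251.] [329. 174.]
(477, 360, 68) [149. 227.] [388. 200.]
(347, 180, 68) [209. 272.] [324. 160.]
(581, 260, 68) [183. 193.] [346. 220.]
```

View pics/topc.png

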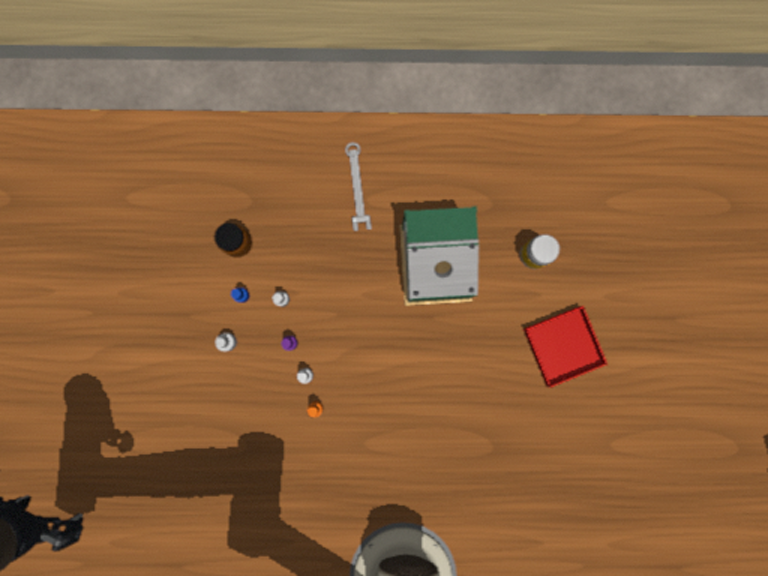

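View pics/scenec.png

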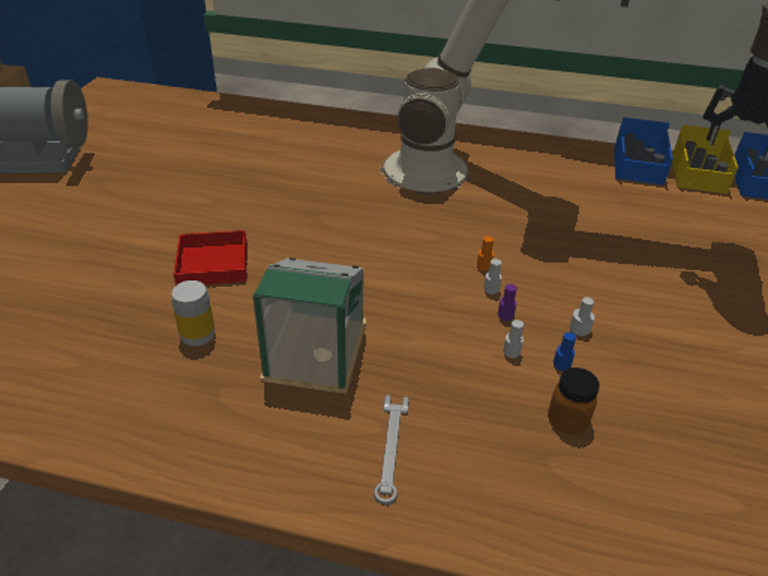

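Run:
```python
import cv2
im=cv2.imread('pics/top0.png'); s=cv2.imread('pics/scene0.png')
cv2.imwrite('pics/z1.png',cv2.resize(im[180:270,135:225],(720,720)[:2] and (600,600),interpolation=cv2.INTER_CUBIC))
cv2.imwrite('pics/z2.png',cv2.resize(im[130:210,260:340],(600,600),interpolation=cv2.INTER_CUBIC))
cv2.imwrite('pics/z3.png',cv2.resize(s[150:250,310:410],(600,600),interpolation=cv2.INTER_CUBIC))
```

```text
(no output)
```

View pics/z1.png

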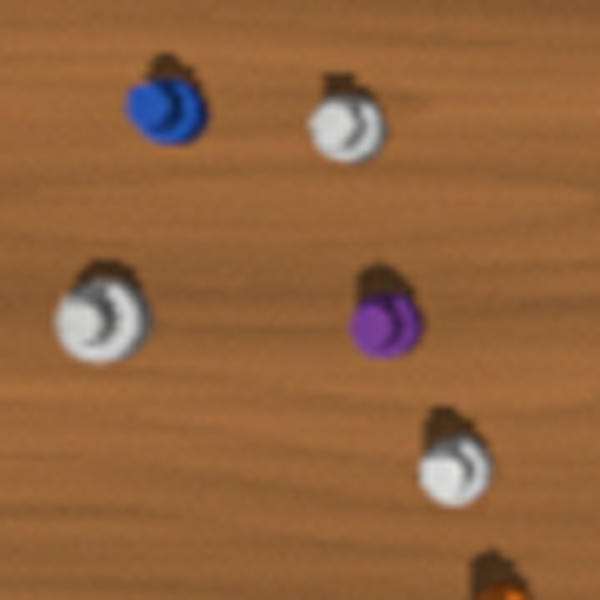

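View pics/z2.png

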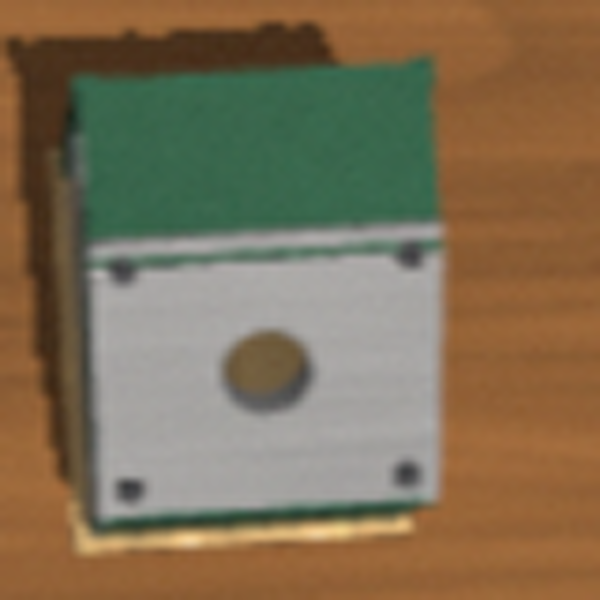

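View pics/z3.png

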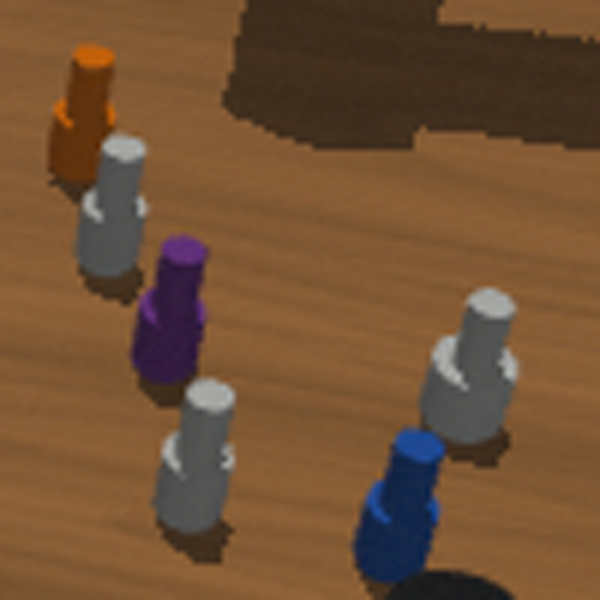

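Run:
```python
from h import *
import pickle
d=pickle.load(open('d.pkl','rb'));t=d['top'];s=d['scene']
def tri(a,b):
    o1,d1=ray(t,*a);o2,d2=ray(s,*b)
    k=np.linalg.lstsq(np.c_[d1,-d2],o2-o1,rcond=None)[0]
    p,q=o1+k[0]*d1,o2+k[1]*d2; return (p+q)/2,np.linalg.norm(p-q)
T=lambda x,y:(135+x/6.667-.5,180+y/6.667-.5)
S=lambda x,y:(310+x/6-.5,150+y/6-.5)
for n,a,b in [('P1',(330,126),(210,397)),('P2',(82,322),(492,304)),('P3',(440,472),(124,149)),('purple',(374,324),(184,249)),('blue',(153,107),(418,445))]:
    print(n,tri(T(*a),S(*b)),atz(t,*T(*a),68),atz(s,*S(*b),68))
for n,a in [('P1',(347,128)),('P2',(105,320)),('P3',(455,470))]: print(n,'ring',atz(t,*T(*a),34))
G=lambda x,y:(260+x/7.5-.5,130+y/7.5-.5)
print('bore',atz(t,*G(267,371),155), atz(t,*G(267.5,373),155))
z=155
for n,q,dz in [('TL',(122,271),23),('TR',(411,255),23),('BL',(130,490),-23),('BR',(407,475),-23)]: print(n,atz(t,*G(*q),155+dz))
```

```text
P1 (array([564.7482097 , 256.59467301,  65.5979352 ]), np.float64(1.905698259496727)) [564.53543178 257.14445242  68.        ] [567.72783687 255.50568703  68.        ]
P2 (array([475.90465522, 367.1507216 ,  66.97401408]), np.float64(1.3124112926213196)) [475.94732721 366.20811729  68.        ] [476.95855699 367.60428372  68.        ]
P3 (array([410.40340439, 204.41212767,  68.46515318]), np.float64(1.4510208828074738)) [410.28688013 205.20021146  68.        ] [409.9900841  203.69411132  68.        ]
purple (array([475.86757352, 236.18077457,  68.66732388]), np.float64(0.9871722149652314)) [475.90574661 235.78694863  68.        ] [474.88781809 236.69193913  68.        ]
blue (array([572.59269062, 338.2104045 ,  66.23053432]), np.float64(1.9815241669867327)) [572.52129758 336.77785067  68.        ] [574.27483903 338.90861343  68.        ]
P1 ring [565.54918988 255.13043177  34.        ]
P2 ring [476.42001197 364.4826416   34.        ]
P3 ring [408.95183882 202.78947993  34.        ]
bore [616.59148248 -68.15714578 155.        ] [615.84071781 -68.34512938 155.        ]
TL [650.73067432 -12.63165544 178.        ]
TR [ 657.50606212 -119.02315857  178.        ]
BL [573.08490313 -18.16441984 132.        ]
BR [ 579.57953536 -123.71677227  132.        ]
```

>>> {"fn": "play_rows", "kwargs": {
  "moves": [
    [[0.5,-0.95,0],0.737,0],
    [[0.5,-0.95,0],0.737,0],
    [[0.5,-0.95,0],0.737,0],
    [[0.5,-0.95,0],0.737,0],
    [[0.5,-0.95,0],0.737,0],
    [[0.5,-0.95,0],0.737,0],
    [[0.5,-0.95,0],0.737,0]
  ]
}}

```text
clock: 1.68
position: [348.5, 307.3, 405.1]
ee_rot: [1.0, 0.031, 0.0, -0.0]
contact_force: [-0.8, 0.5, 0.3]
gripper_width: 42.4
```

>>> {"fn": "play_rows", "kwargs": {
  "moves": [
    [[0.205,-0.344,-0.3],0,0],
    [[0.205,-0.344,-0.3],0,0],
    [[0.205,-0.344,-0.3],0,0],
    [[0.205,-0.344,-0.3],0,0]
  ]
}}

```text
clock: 2.17
position: [410.2, 204.4, 313.8]
ee_rot: [1.0, 0.031, -0.001, 0.001]
contact_force: [-1.0, 0.7, 0.6]
gripper_width: 42.6
```

Run:
```python
from h import *
import pickle
p=arm.get_image('wrist'); save(p,'w1'); pickle.dump(p,open('w1.pkl','wb'))
print({k:v for k,v in p.items() if k!='pixels'}); print(arm.read_state()['position'])
```

```text
{'vfov': 65.70646984690485, 'cx': 261.27349277128747, 'cy': 188.68897391770736, 'xyz': array([486.48198426, 208.69938984, 282.73570124]), 'rotation': array([-0.1111398 ,  0.10428267, -0.67780273,  0.71927501]), 'shot': 3}
[410.28751591 205.21855929 314.8275316 ]
```

View pics/w1.png

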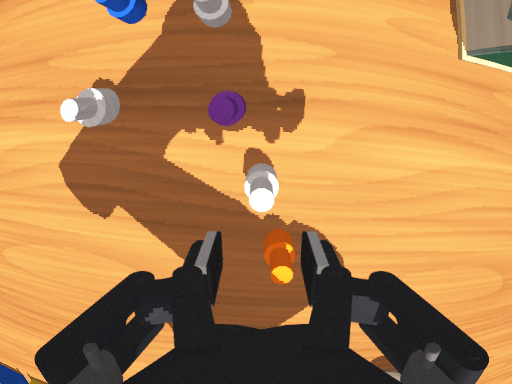

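```bash
cat >> h.py <<'E'
def wray(p,u,v):
    f=foc(p); x=u-p['cx']; y=v-p['cy']; r=np.hypot(x,y); a=r/f
    k=np.sin(a)/r if r>1e-9 else 1/f
    return np.array(p['xyz']),rot(p)@np.array([x*k,-y*k,-np.cos(a)])
def watz(p,u,v,z):
    o,d=wray(p,u,v); return o+d*(z-o[2])/d[2]
def wproj(p,X):
    c=rot(p).T@(np.array(X,float)-np.array(p['xyz'])); f=foc(p)
    a=np.arctan2(np.hypot(c[0],c[1]),-c[2]); r=f*a; n=np.hypot(c[0],c[1])
    return p['cx']+r*c[0]/n, p['cy']-r*c[1]/n
E
python3 - <<'E'
from h import *
import pickle
p=pickle.load(open('w1.pkl','rb'))
im=cv2.imread('pics/w1.png')
cv2.imwrite('pics/w1z.png',cv2.resize(im[60:220,50:290],(780,520),interpolation=cv2.INTER_CUBIC))
for n,q in [('P3',(262,200)),('P2',(69.5,110)),('P3ring',(261.5,186))]: print(n,watz(p,*q,68 if 'ring' not in n else 34))
print(wproj(p,(410,204,68)),wproj(p,(410,204,0)))
E
```

```text
P3 [409.72096969 203.43322469  68.        ]
P2 [477.46351231 366.7895656   68.        ]
P3ring [410.52374538 203.8187226   34.        ]
(np.float64(261.2839918266727), np.float64(199.61689787384603)) (np.float64(261.2370753501063), np.float64(176.39771984914793))
```

View pics/w1z.png

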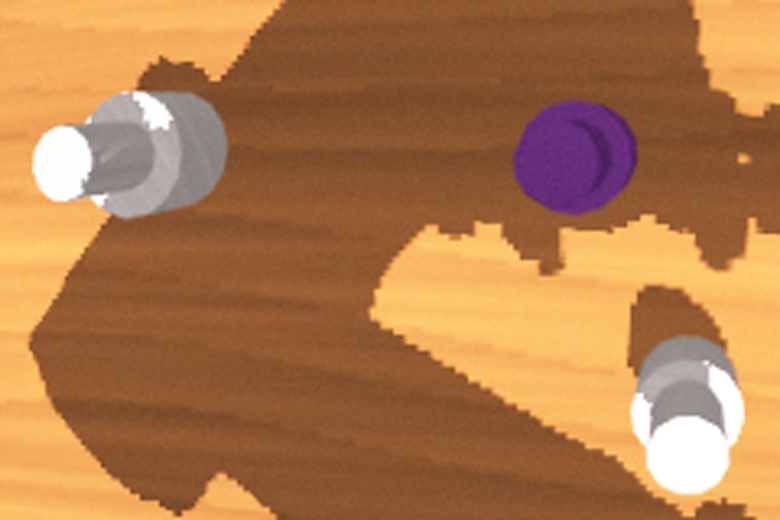

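>>> {"fn": "play_rows", "kwargs": {
  "moves": [
    [[0,-0.005,-0.2],0,0],
    [[0,-0.005,-0.346],0,0],
    [[0,-0.005,-0.346],0,0],
    [[0,-0.005,-0.346],0,1],
    [[0,-0.005,-0.346],0,1],
    [[0,-0.005,-0.346],0,1],
    [[0,-0.005,-0.346],0,1]
  ]
}}

```text
clock: 3.1
position: [411.0, 204.8, 213.1]
ee_rot: [0.999, 0.032, 0.002, -0.002]
contact_force: [-1.6, 3.5, 6.9]
gripper_width: 18.2
```

>>> {"fn": "play_rows", "kwargs": {
  "moves": [
    [[0,0,0.2],0,1],
    [[0,0,0.4],0,1],
    [[0.68,-0.91,0.65],0,1],
    [[0.68,-0.91,0.65],0,1],
    [[0.68,-0.91,0.65],0,1],
    [[0.68,-0.91,0.65],0,1],
    [[0.68,-0.91,0.65],0,1],
    [[0.68,-0.91,0.65],0,1],
    [[0.68,-0.91,0.65],0,1],
    [[0.68,-0.91,0.65],0,1]
  ]
}}

```text
clock: 4.35
position: [614.3, -68.2, 407.8]
ee_rot: [1.0, 0.031, 0.002, -0.003]
contact_force: [-0.7, -0.0, -0.9]
gripper_width: 18.5
```

```bash
cat > snap.py <<'E'
from h import *
import pickle,sys
n=sys.argv[1]
p=arm.get_image(sys.argv[2] if len(sys.argv)>2 else 'wrist'); save(p,n); pickle.dump(p,open(n+'.pkl','wb'))
s=arm.read_state(); print(s['clock'],s['position'],p['xyz'],s['contact_force'],s['gripper_width'])
E
python3 snap.py w2
```

```text
4.4 [614.21382662 -67.71507056 407.90689222] [690.69776616 -63.62566733 377.14589626] [ 0.52607432  0.17176404 -1.70308445] 18.412777529899664
```

View pics/w2.png

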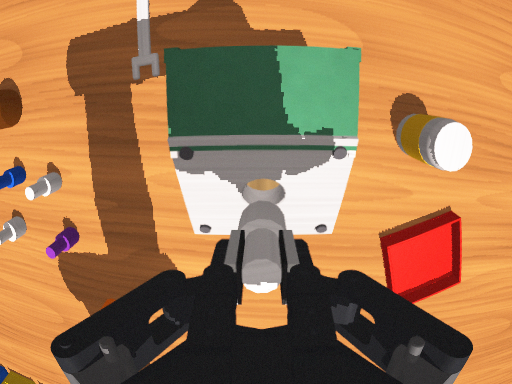

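Run:
```python
from h import *
import pickle
p=pickle.load(open('w2.pkl','rb'))
im=cv2.imread('pics/w2.png')
cv2.imwrite('pics/w2z.png',cv2.resize(im[130:300,160:360],(800,680),interpolation=cv2.INTER_CUBIC)[:600])
```

```text
(no output)
```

View pics/w2z.png

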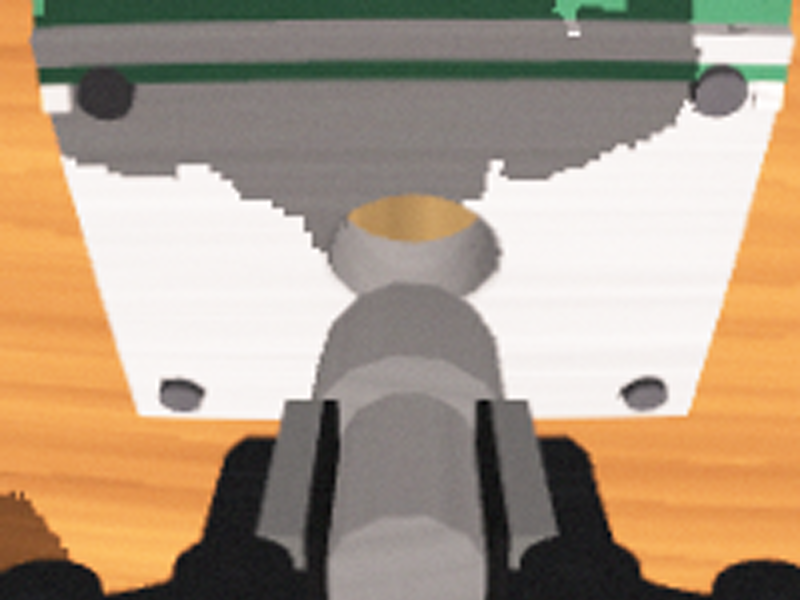

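Run:
```python
from h import *
import pickle
from scipy.optimize import least_squares
p=pickle.load(open('w2.pkl','rb'))
Z=lambda x,y:np.array([160+(x+.5)/4-.5,130+(y+.5)/4-.5])
scr=[Z(105,94),Z(720,91),Z(182,394),Z(645,393)]
c30,s30=np.cos(np.pi/6),.5
def G(bx,by,yaw,u,v): # u up-slope, v gauge y
    x,y,z=u*c30,v,u*s30; c,s=np.cos(yaw),np.sin(yaw)
    return np.array([bx+c*x-s*y,by+s*x+c*y,155+z])
L,Rr,T=Z(330,252),Z(500,250),Z(412,194)
th=np.linspace(0,2*np.pi,400)
def res(q):
    bx,by,yaw,a,b=q; r=[]
    for (u,v),m in zip([(a,b),(a,-b),(-a,b),(-a,-b)],scr): r+=list((np.array(wproj(p,G(bx,by,yaw,u,v)))-m)*.7)
    C=np.array([wproj(p,G(bx,by,yaw,17*np.cos(t),17*np.sin(t))) for t in th])
    r+=[C[:,0].min()-L[0],C[:,0].max()-Rr[0],C[:,1].min()-T[1]]
    return r
f=least_squares(res,[616,-68,.063,46,53]); print(f.x,np.degrees(f.x[2]),np.round(f.fun,2))
def res2(q): return res([q[0],q[1],.063,46,53])[-3:]
g=least_squares(res2,[616,-68]); print('mouth only',g.x,g.fun)
# pin foot/ neck check: neck top centre
nt=Z(408,558); print('neck top at z',watz(p,*nt,407.9-145), 'tcp 614.2,-67.7')
for X in [(614.2,-67.7,195),(614.2,-67.7,263)]: print((np.array(wproj(p,X))-[160,130]+.5)*4)
```

```text
[ 6.16931358e+02 -6.83783560e+01  6.63079390e-02  4.45974046e+01
  5.32943072e+01] 3.799165052797364 [ 0.38 -0.54 -0.07 -0.43 -0.1  -0.63  0.49 -0.72 -0.57  0.1   1.49]
mouth only [618.07894326 -68.48784329] [-0.36560644  0.36574156  0.01588472]
neck top at z [617.35700462 -67.62744912 262.9       ] tcp 614.2,-67.7
[409.5735764  352.45055567]
[407.43096577 581.92978318]
```

>>> {"fn": "play_rows", "kwargs": {
  "moves": [
    [[0.003,-0.003,-0.07],0,1],
    [[0.003,-0.003,-0.12],0,1],
    [[0.003,-0.003,-0.157],0,1],
    [[0.003,-0.003,-0.157],0,1]
  ]
}}

```text
clock: 4.9
position: [615.2, -68.3, 360.5]
ee_rot: [0.999, 0.032, 0.002, -0.002]
contact_force: [0.7, -0.4, -0.7]
gripper_width: 18.2
```

```bash
python3 snap.py w3;python3 -c "
import cv2
im=cv2.imread('pics/w3.png')
cv2.imwrite('pics/w3z.png',cv2.resize(im[130:280,160:360],(800,600),interpolation=cv2.INTER_CUBIC))"
```

```text
4.95 [615.17651975 -68.36798207 360.87053421] [691.61959312 -63.59544242 329.89962569] [ 0.23593604  0.43678048 -1.74161602] 18.006441321945825
```

View pics/w3z.png

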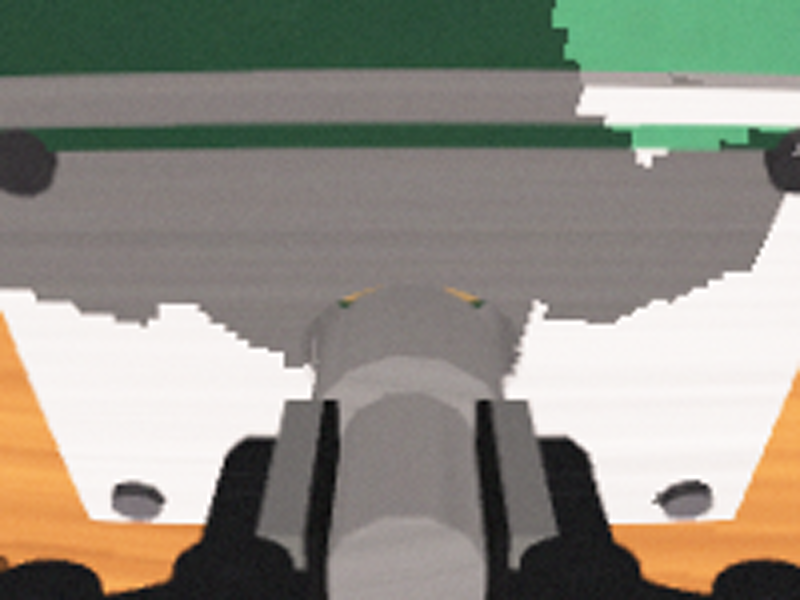

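>>> {"fn": "play_rows", "kwargs": {
  "moves": [
    [[-0.01,-0.001,-0.013],0,1],
    [[-0.018,-0.001,-0.018],0,1],
    [[-0.027,-0.002,-0.023],0,1],
    [[-0.027,-0.002,-0.023],0,1]
  ]
}}

```text
clock: 5.45
position: [610.3, -68.6, 359.7]
ee_rot: [0.999, 0.033, 0.011, -0.002]
contact_force: [5.7, 0.2, 8.0]
gripper_width: 18.3
```

>>> {"fn": "play_rows", "kwargs": {
  "moves": [
    [[-0.02,-0.001,-0.025],0,1],
    [[-0.035,-0.002,-0.03],0,1],
    [[-0.055,-0.003,-0.035],0,1],
    [[-0.055,-0.003,-0.035],0,1]
  ]
}}

```text
clock: 5.95
position: [599.4, -69.0, 359.4]
ee_rot: [0.999, 0.035, 0.028, -0.001]
contact_force: [9.0, 1.2, 17.5]
gripper_width: 18.0
```

```bash
python3 snap.py w4;python3 -c "
import cv2
im=cv2.imread('pics/w4.png')
cv2.imwrite('pics/w4z.png',cv2.resize(im[130:330,160:360],(600,600),interpolation=cv2.INTER_CUBIC))"
```

```text
6.0 [599.43180773 -68.95746807 359.4038682 ] [677.20432054 -63.8740345  332.77534291] [ 9.10120421  0.18053989 17.81850528] 18.121222595802703
```

View pics/w4z.png

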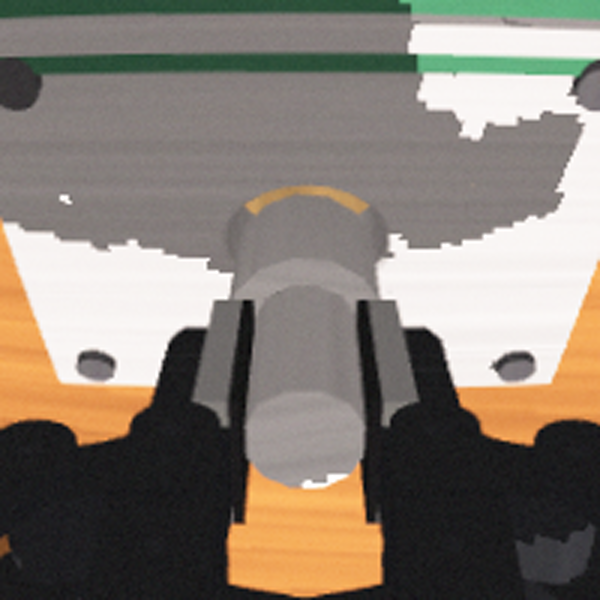

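>>> {"fn": "play_rows", "kwargs": {
  "moves": [
    [[0.03,0.001,0.005],0,1],
    [[0.055,0.002,0.0],0,1],
    [[0.055,0.002,-0.012],0,1],
    [[0.055,0.002,-0.012],0,1]
  ]
}}

```text
clock: 6.5
position: [612.6, -68.9, 354.1]
ee_rot: [0.999, 0.034, 0.02, -0.001]
contact_force: [-8.9, 0.9, 0.1]
gripper_width: 18.5
```

>>> {"fn": "play_rows", "kwargs": {
  "moves": [
    [[-0.008,0,-0.005],0,0.6],
    [[-0.008,0,-0.005],0,0.6]
  ]
}}

```text
clock: 6.75
position: [610.7, -68.9, 353.9]
ee_rot: [0.999, 0.034, 0.023, -0.001]
contact_force: [1.2, -0.4, 2.4]
gripper_width: 18.4
```

```bash
python3 snap.py w5;python3 -c "
import cv2
im=cv2.imread('pics/w5.png')
cv2.imwrite('pics/w5z.png',cv2.resize(im[130:330,160:360],(600,600),interpolation=cv2.INTER_CUBIC))"
```

```text
6.8 [610.78509635 -68.91203772 353.88945463] [688.2933477  -63.91930965 326.48008111] [0.97631947 0.13877639 3.91357354] 18.218971346432166
```

View pics/w5z.png

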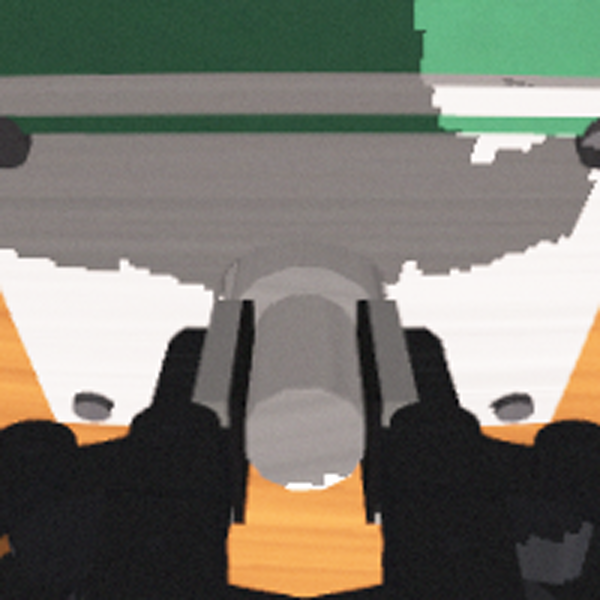

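>>> {"fn": "play_rows", "kwargs": {
  "moves": [
    [[-0.02,-0.001,-0.005],0,0.58],
    [[-0.04,-0.003,-0.01],0,0.58],
    [[-0.06,-0.004,-0.015],0,0.58],
    [[-0.06,-0.004,-0.015],0,0.58]
  ]
}}

```text
clock: 7.3
position: [596.4, -69.5, 354.4]
ee_rot: [0.999, 0.036, 0.032, -0.001]
contact_force: [8.7, 0.1, 7.3]
gripper_width: 18.0
```

```bash
python3 snap.py w6;python3 -c "
import cv2
im=cv2.imread('pics/w6.png')
cv2.imwrite('pics/w6z.png',cv2.resize(im[130:330,160:360],(600,600),interpolation=cv2.INTER_CUBIC))"
```

```text
7.35 [596.43575719 -69.51672098 354.3834256 ] [674.44426295 -64.32501201 328.49382189] [8.23594195 1.26374579 8.67066715] 18.413569021902465
```

View pics/w6z.png

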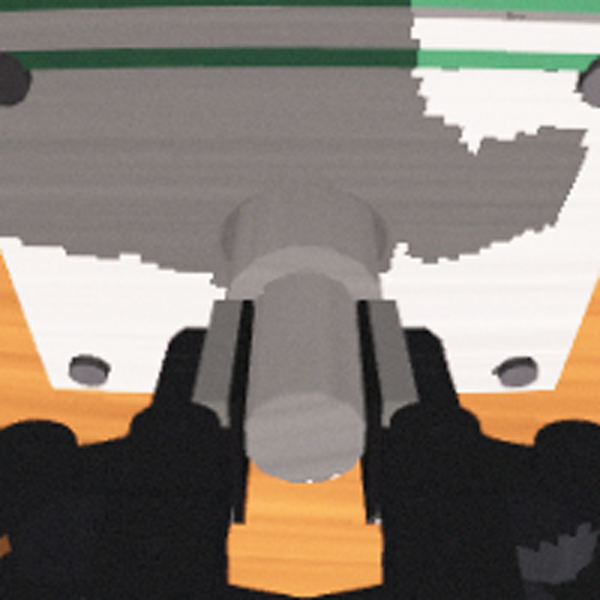

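>>> {"fn": "play_rows", "kwargs": {
  "moves": [
    [[-0.02,-0.001,-0.01],0,0.58],
    [[-0.04,-0.003,-0.02],0,0.58],
    [[-0.055,-0.004,-0.03],0,0.58],
    [[-0.055,-0.004,-0.03],0,0.58]
  ]
}}

```text
clock: 7.85
position: [584.3, -70.0, 351.8]
ee_rot: [0.998, 0.037, 0.044, -0.001]
contact_force: [8.4, 2.3, 10.7]
gripper_width: 18.3
```

```bash
python3 snap.py w7;python3 -c "
import cv2
im=cv2.imread('pics/w7.png')
cv2.imwrite('pics/w7z.png',cv2.resize(im[130:330,160:360],(600,600),interpolation=cv2.INTER_CUBIC))"
```

```text
7.9 [584.37376207 -69.97663247 351.8177124 ] [662.96775161 -64.56015695 327.76822002] [ 8.3144529   1.94049742 12.43168261] 18.298604046753685
```

View pics/w7z.png

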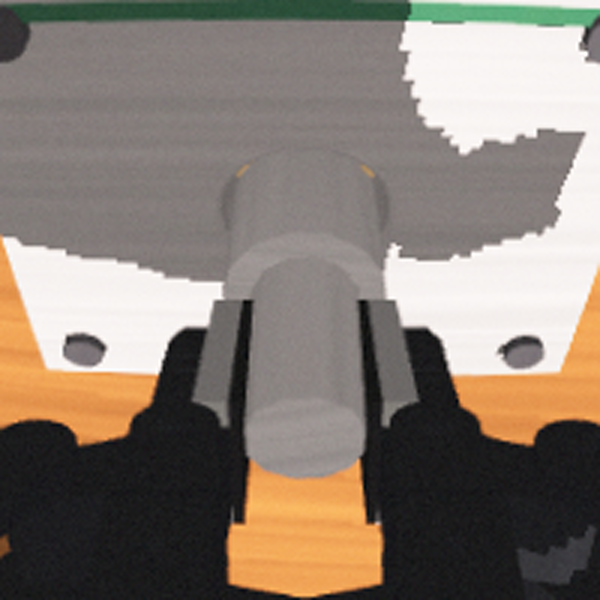

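>>> {"fn": "play_rows", "kwargs": {
  "moves": [
    [[-0.02,-0.001,-0.02],0,0.58],
    [[-0.025,-0.002,-0.04],0,0.58],
    [[-0.025,-0.002,-0.06],0,0.58],
    [[-0.02,-0.002,-0.08],0,0.58]
  ]
}}

```text
clock: 8.4
position: [584.4, -69.7, 336.0]
ee_rot: [0.998, 0.039, 0.059, -0.0]
contact_force: [10.2, 1.7, 13.6]
gripper_width: 18.1
```

```bash
python3 snap.py w8;python3 -c "
import cv2
im=cv2.imread('pics/w8.png')
cv2.imwrite('pics/w8z.png',cv2.resize(im[130:330,160:360],(600,600),interpolation=cv2.INTER_CUBIC))"
```

```text
8.45 [584.06366315 -69.73672211 334.55988739] [663.7242077  -63.98603179 314.37079786] [10.38501925  1.99649845 11.39439952] 17.69603551866036
```

View pics/w8z.png

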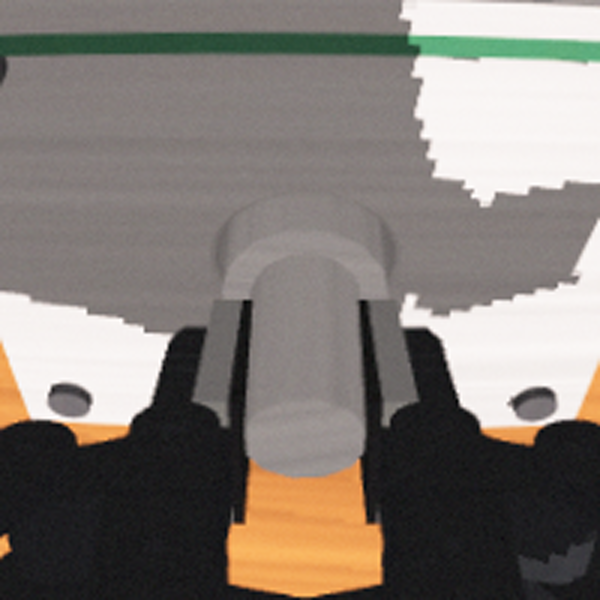

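>>> {"fn": "play_rows", "kwargs": {
  "moves": [
    [[0.005,0,0.01],0,0.2],
    [[0.005,0,0.01],0,0],
    [[0.0,0,0.03],0,0],
    [[-0.02,0,0.15],0,0],
    [[-0.02,0,0.3],0,0]
  ]
}}

```text
clock: 9.07
position: [577.1, -69.8, 423.8]
ee_rot: [0.998, 0.039, 0.055, -0.0]
contact_force: [0.2, -0.9, 0.4]
gripper_width: 42.5
```

```bash
python3 snap.py w9;python3 snap.py s9 scene; python3 -c "
import cv2
im=cv2.imread('pics/s9.png')
cv2.imwrite('pics/s9z.png',cv2.resize(im[150:280,150:280],(600,600),interpolation=cv2.INTER_CUBIC))"
```

```text
9.125 [578.49814467 -70.0748507  432.16823177] [656.20288342 -64.17288257 401.41030984] [ 2.03929854 -0.36153786  6.72409872] 42.45972271877344
9.175 [578.44951121 -69.91748147 430.08869395] [1409.75110741  210.90240283  812.98314737] [0.13166012 0.46234547 0.3207868 ] 42.52344932477208
```

View pics/w9.png

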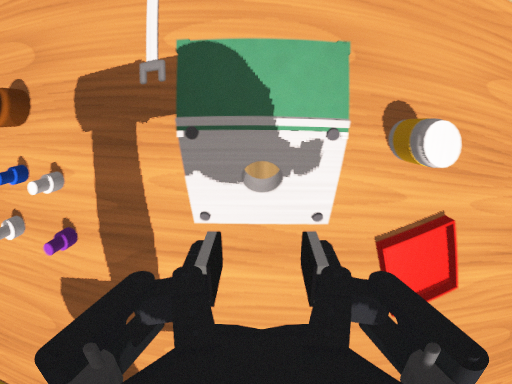

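View pics/s9z.png

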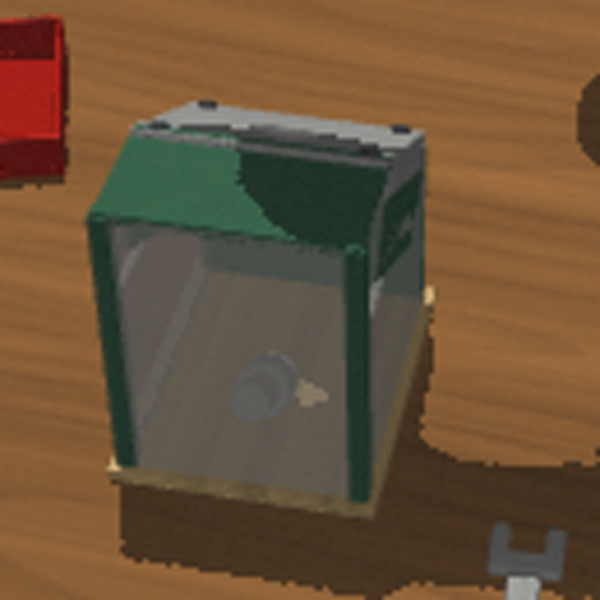

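>>> {"fn": "play_rows", "kwargs": {
  "moves": [
    [[-0.137,0.98,-0.1],0,0],
    [[-0.137,0.98,-0.1],0,0],
    [[-0.137,0.98,-0.1],0,0],
    [[-0.137,0.98,-0.3],0,0],
    [[-0.137,0.98,-0.35],0,0],
    [[-0.137,0.98,-0.35],0,0],
    [[-0.137,0.98,-0.35],0,0]
  ]
}}

```text
clock: 10.05
position: [537.1, 224.2, 324.2]
ee_rot: [0.997, 0.04, 0.061, 0.001]
contact_force: [0.7, -1.0, 0.2]
gripper_width: 42.7
```

```bash
python3 snap.py w10; python3 -c "
from h import *
s=arm.read_state(); print(s['ee_rot'], R.from_quat(s['ee_rot']).as_matrix()[:,2])
im=cv2.imread('pics/w10.png')
cv2.imwrite('pics/w10z.png',cv2.resize(im[50:250,130:390],(780,600),interpolation=cv2.INTER_CUBIC))"
```

```text
10.1 [537.55448028 223.62753796 325.43346723] [616.52272438 229.95700414 302.90107616] [1.23580747 0.15325735 0.31648632] 42.773188431959554
[9.97304783e-01 3.90521520e-02 6.21126474e-02 3.42724001e-04] [ 0.12391725  0.00416766 -0.9922838 ]
```

View pics/w10z.png

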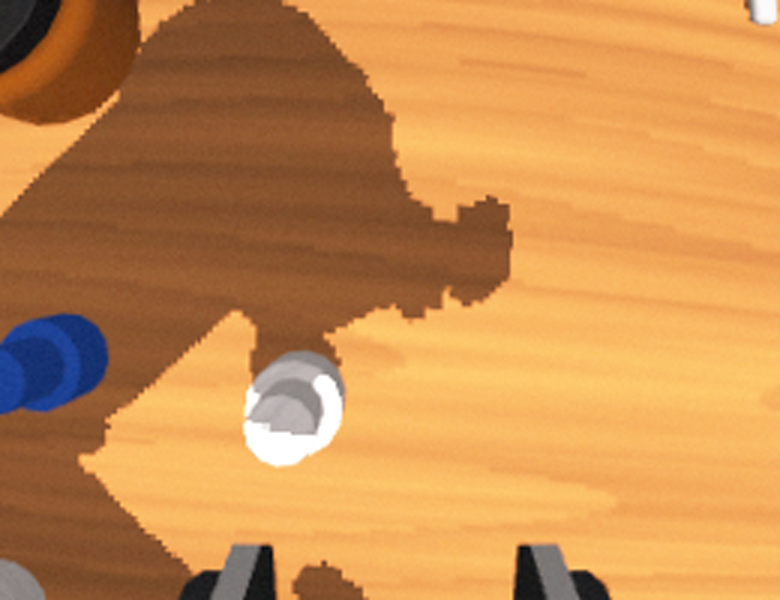

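Run:
```python
from h import *
import pickle
p=pickle.load(open('w10.pkl','rb'))
Z=lambda x,y:np.array([130+(x+.5)/3-.5,50+(y+.5)/3-.5])
print(watz(p,*Z(283,428),68))
for X in [(565,256,68),(565,256,34),(565,256,0)]: print((np.array(wproj(p,X))-[130,50]+.5)*3)
```

```text
[568.21472493 254.97174362  68.        ]
[279.11413807 439.84139902]
[292.49663249 417.12641048]
[303.02516555 399.32680468]
```

>>> {"fn": "play_rows", "kwargs": {
  "moves": [
    [[0.033,0.104,-0.1],0,0],
    [[0.033,0.104,-0.25],0,0],
    [[0.033,0.104,-0.379],0,0],
    [[0.033,0.104,-0.379],0,0],
    [[0.033,0.104,-0.379],0,1],
    [[0.033,0.104,-0.379],0,1],
    [[0.033,0.104,-0.379],0,1],
    [[0.033,0.104,-0.379],0,1]
  ]
}}

```text
clock: 11.1
position: [548.4, 255.2, 214.6]
ee_rot: [0.997, 0.039, 0.064, -0.001]
contact_force: [1.2, -2.2, 6.7]
gripper_width: 18.1
```

>>> {"fn": "play_rows", "kwargs": {
  "moves": [
    [[0,0,0.2],0,1],
    [[0,0,0.4],0,1],
    [[0.15,-0.99,0.65],0,1],
    [[0.15,-0.99,0.65],0,1],
    [[0.15,-0.99,0.65],0,1],
    [[0.15,-0.99,0.65],0,1],
    [[0.15,-0.99,0.65],0,1],
    [[0.15,-0.99,0.65],0,1],
    [[0.15,-0.99,0.65],0,1]
  ]
}}

```text
clock: 12.22
position: [592.9, -42.1, 409.6]
ee_rot: [0.997, 0.039, 0.064, -0.001]
contact_force: [0.5, -0.0, -1.3]
gripper_width: 17.7
```

Align, then look.

>>> {"fn": "play_rows", "kwargs": {
  "moves": [
    [[0.007,-0.089,-0.06],0,1],
    [[0.007,-0.089,-0.06],0,1],
    [[0.007,-0.089,-0.06],0,1]
  ]
}}

```text
clock: 12.6
position: [595.1, -67.5, 391.6]
ee_rot: [0.997, 0.04, 0.064, -0.001]
contact_force: [-0.6, -0.3, -1.1]
gripper_width: 18.1
```

```bash
python3 snap.py w11; python3 -c "
from h import *
s=arm.read_state(); print(R.from_quat(s['ee_rot']).as_matrix()[:,2])
im=cv2.imread('pics/w11.png')
cv2.imwrite('pics/w11z.png',cv2.resize(im[130:330,160:360],(600,600),interpolation=cv2.INTER_CUBIC))"
```

```text
12.65 [595.17505707 -67.55277858 391.95235876] [674.63187122 -61.63277439 370.80251266] [0.57195101 0.09781915 0.10028511] 17.694614287598583
[ 0.12860708  0.00744142 -0.99166771]
```

View pics/w11z.png

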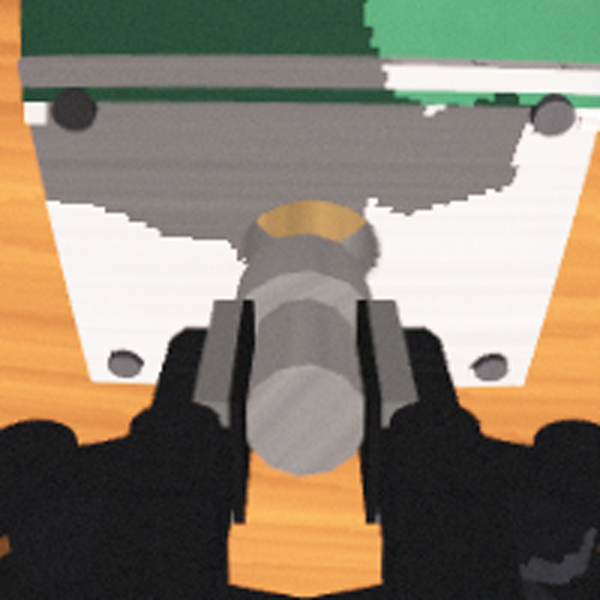

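>>> {"fn": "play_rows", "kwargs": {
  "moves": [
    [[0,-0.005,-0.05],0,1],
    [[0,-0.005,-0.097],0,1],
    [[0,-0.005,-0.097],0,1],
    [[0.005,-0.005,-0.115],0,0.6],
    [[0.005,-0.005,-0.12],0,0.6]
  ]
}}

```text
clock: 13.28
position: [597.5, -69.0, 356.8]
ee_rot: [0.997, 0.04, 0.066, -0.001]
contact_force: [2.3, 0.3, 3.3]
gripper_width: 17.9
```

>>> {"fn": "play_rows", "kwargs": {
  "moves": [
    [[-0.02,-0.001,-0.005],0,0.58],
    [[-0.04,-0.003,-0.01],0,0.58],
    [[-0.06,-0.004,-0.015],0,0.58],
    [[-0.08,-0.005,-0.022],0,0.58],
    [[-0.1,-0.006,-0.03],0,0.58],
    [[-0.1,-0.006,-0.03],0,0.58]
  ]
}}

```text
clock: 14.02
position: [571.0, -70.6, 353.7]
ee_rot: [0.996, 0.041, 0.077, -0.001]
contact_force: [6.7, -0.9, 9.8]
gripper_width: 18.1
```

```bash
python3 snap.py w12; python3 -c "
from h import *
s=arm.read_state(); print(R.from_quat(s['ee_rot']).as_matrix()[:,2])
im=cv2.imread('pics/w12.png')
cv2.imwrite('pics/w12z.png',cv2.resize(im[130:330,160:360],(600,600),interpolation=cv2.INTER_CUBIC))"
```

```text
14.075 [571.07721181 -70.63749148 353.62638797] [651.00911074 -64.48728399 334.80810472] [ 6.64957896 -1.84371458 10.51218276] 18.26817786484751
[ 0.15219939  0.00738205 -0.98832224]
```

View pics/w12z.png

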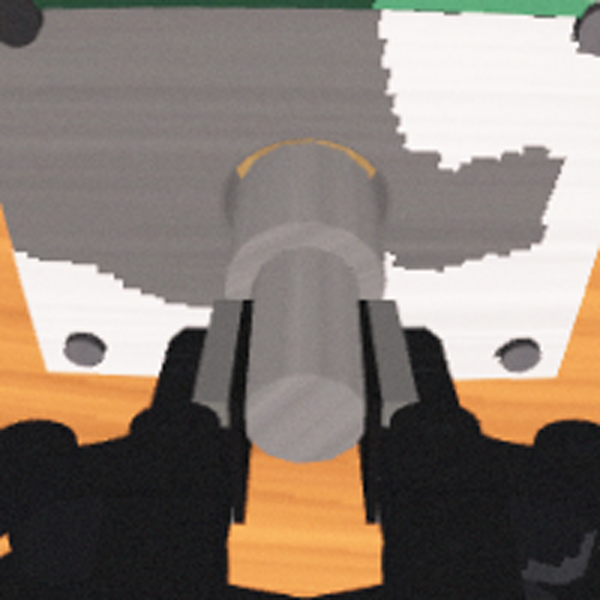

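>>> {"fn": "play_rows", "kwargs": {
  "moves": [
    [[-0.01,-0.001,-0.025],0,0.58],
    [[-0.005,-0.001,-0.05],0,0.58],
    [[0.005,0,-0.075],0,0.58],
    [[0.01,0,-0.095],0,0.58],
    [[0.01,0,-0.095],0,0.58]
  ]
}}

```text
clock: 14.7
position: [578.5, -70.1, 329.7]
ee_rot: [0.995, 0.042, 0.087, -0.001]
contact_force: [10.9, -0.9, 4.3]
gripper_width: 18.3
```

```bash
python3 snap.py w13; python3 -c "
from h import *
s=arm.read_state(); m=R.from_quat(s['ee_rot']).as_matrix()[:,2]; print(m, s['position']+155*m-[617,-68.4,155])
im=cv2.imread('pics/w13.png')
cv2.imwrite('pics/w13z.png',cv2.resize(im[130:330,160:360],(600,600),interpolation=cv2.INTER_CUBIC))"
```

```text
14.75 [578.52934997 -70.0888682  329.69877733] [658.86173563 -63.7428752  312.50840721] [11.00839527 -1.26995856  3.58912173] 18.32212290250029
[ 0.17285602  0.00844635 -0.98491089] [-11.67796628  -0.37968381  22.03758995]
```

View pics/w13z.png

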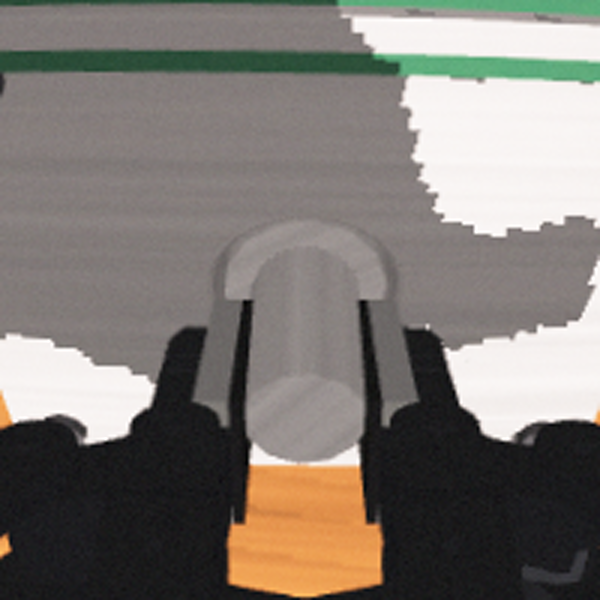

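>>> {"fn": "play_rows", "kwargs": {
  "moves": [
    [[0.003,0,0.01],0,0.2],
    [[0.003,0,0.01],0,0],
    [[-0.01,0,0.06],0,0],
    [[-0.04,0,0.25],0,0],
    [[-0.1,0.3,0.3],0,0],
    [[-0.2,0.97,0.3],0,0],
    [[-0.25,0.97,0.3],0,0],
    [[-0.25,0.97,0.3],0,0],
    [[-0.25,0.97,0.3],0,0],
    [[-0.25,0.97,0.3],0,0],
    [[-0.25,0.97,0.3],0,0]
  ]
}}

```text
clock: 16.12
position: [503.1, 220.5, 419.8]
ee_rot: [0.995, 0.042, 0.086, -0.0]
contact_force: [-0.3, -0.7, -0.3]
gripper_width: 42.6
```

```bash
python3 snap.py s14 scene; python3 -c "
from h import *
s=arm.read_state(); m=R.from_quat(s['ee_rot']).as_matrix(); print(m[:,2],m[:,1])
im=cv2.imread('pics/s14.png')
cv2.imwrite('pics/s14z.png',cv2.resize(im[150:280,150:280],(600,600),interpolation=cv2.INTER_CUBIC))"
```

```text
16.175 [503.32410092 220.03532938 419.84824821] [1409.75110741  210.90240283  812.98314737] [ 0.17628349 -0.36524947 -0.30539839] 42.434325878168664
[ 0.17233454  0.00790811 -0.98500674] [ 0.08349843 -0.996486    0.00660842]
```

View pics/s14z.png

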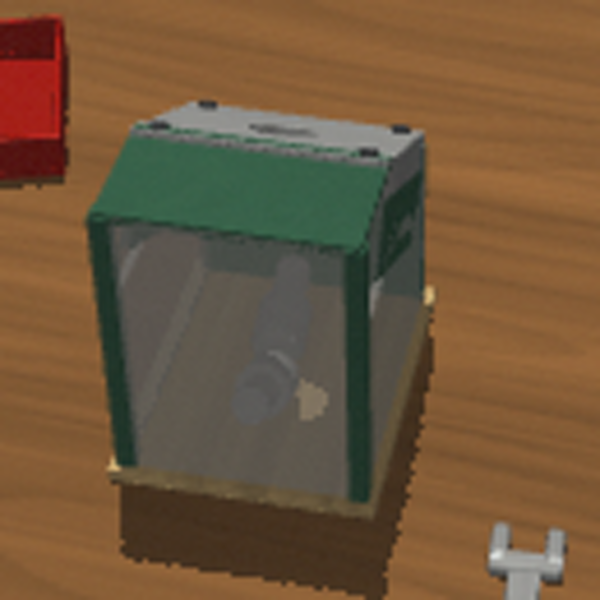

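>>> {"fn": "play_rows", "kwargs": {
  "moves": [
    [[-0.177,0.485,-0.25],0,0],
    [[-0.177,0.485,-0.35],0,0],
    [[-0.177,0.485,-0.4],0,0],
    [[-0.177,0.485,-0.4],0,0],
    [[-0.177,0.485,-0.55],0,0],
    [[-0.177,0.485,-0.69],0,0],
    [[-0.177,0.485,-0.69],0,0],
    [[-0.177,0.485,-0.69],0,1],
    [[-0.177,0.485,-0.69],0,1],
    [[-0.177,0.485,-0.69],0,1],
    [[-0.177,0.485,-0.69],0,1]
  ]
}}

```text
clock: 17.55
position: [451.0, 366.2, 215.4]
ee_rot: [0.995, 0.042, 0.088, -0.002]
contact_force: [1.1, -2.1, 6.9]
gripper_width: 18.1
```

>>> {"fn": "play_rows", "kwargs": {
  "moves": [
    [[0,0,0.2],0,1],
    [[0,0,0.4],0,1],
    [[0.2,-0.99,0.7],0,1],
    [[0.2,-0.99,0.7],0,1],
    [[0.2,-0.99,0.7],0,1],
    [[0.2,-0.99,0.7],0,1],
    [[0.2,-0.99,0.7],0,1],
    [[0.2,-0.99,0.7],0,1],
    [[0.2,-0.99,0.7],0,1],
    [[0.2,-0.99,0.7],0,1]
  ]
}}

```text
clock: 18.8
position: [510.7, 70.1, 424.7]
ee_rot: [0.995, 0.043, 0.088, -0.002]
contact_force: [0.2, 0.6, -1.2]
gripper_width: 17.9
```

>>> {"fn": "play_rows", "kwargs": {
  "moves": [
    [[0.261,-0.465,-0.05],0,1],
    [[0.261,-0.465,-0.08],0,1],
    [[0.261,-0.465,-0.08],0,1],
    [[0.261,-0.465,-0.08],0,1],
    [[0.261,-0.465,-0.08],0,1]
  ]
}}

```text
clock: 19.42
position: [589.0, -68.2, 400.1]
ee_rot: [0.995, 0.044, 0.087, -0.002]
contact_force: [0.0, -0.2, -0.9]
gripper_width: 17.9
```

```bash
python3 snap.py w15; python3 -c "
from h import *
s=arm.read_state(); m=R.from_quat(s['ee_rot']).as_matrix()[:,2]; print(m, s['position']+155*m-[617,-68.4,155])
im=cv2.imread('pics/w15.png')
cv2.imwrite('pics/w15z.png',cv2.resize(im[130:330,160:360],(600,600),interpolation=cv2.INTER_CUBIC))"
```

```text
19.475 [588.78416475 -67.95201618 400.54540424] [669.28798385 -61.5311648  382.91360218] [-0.13692155 -0.51077895 -1.40010991] 18.25181203007329
[ 0.17367014  0.01151872 -0.98473651] [-1.29696281  2.23338618 92.91124474]
```

View pics/w15z.png

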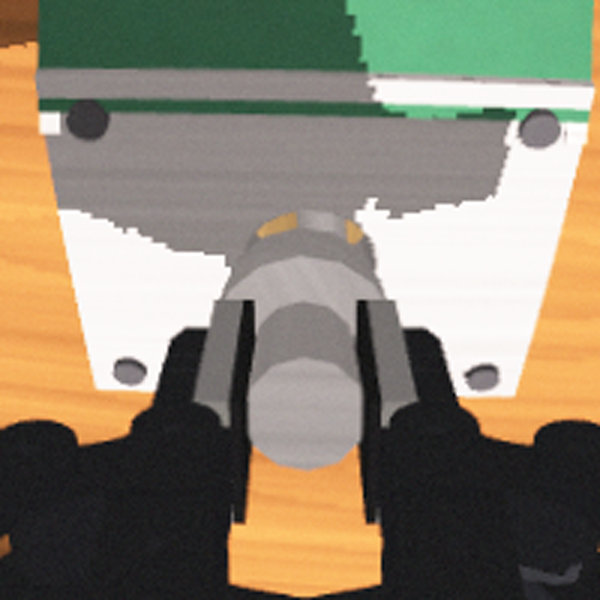

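>>> {"fn": "play_rows", "kwargs": {
  "moves": [
    [[0,-0.007,-0.04],0,1],
    [[0,-0.007,-0.065],0,1],
    [[0,-0.007,-0.09],0,1],
    [[0,-0.007,-0.095],0,1],
    [[0,-0.007,-0.095],0,1]
  ]
}}

```text
clock: 20.1
position: [588.7, -70.1, 371.7]
ee_rot: [0.995, 0.044, 0.087, -0.002]
contact_force: [-1.2, -0.8, -0.8]
gripper_width: 17.6
```

>>> {"fn": "play_rows", "kwargs": {
  "moves": [
    [[0,0,-0.01],0,1],
    [[0,0,-0.02],0,1],
    [[0,0,-0.025],0,1]
  ]
}}

```text
clock: 20.48
position: [588.8, -70.0, 366.8]
ee_rot: [0.995, 0.044, 0.088, -0.002]
contact_force: [-6.5, 3.1, 11.8]
gripper_width: 18.1
```

```bash
python3 snap.py w16; python3 -c "
from h import *
im=cv2.imread('pics/w16.png')
cv2.imwrite('pics/w16z.png',cv2.resize(im[130:330,160:360],(600,600),interpolation=cv2.INTER_CUBIC))"
```

```text
20.525 [588.73145825 -70.00139736 366.8411274 ] [669.16526832 -63.32298463 349.87062471] [-5.12402518  2.42196186  8.9156446 ] 18.082714778765887
```

View pics/w16z.png

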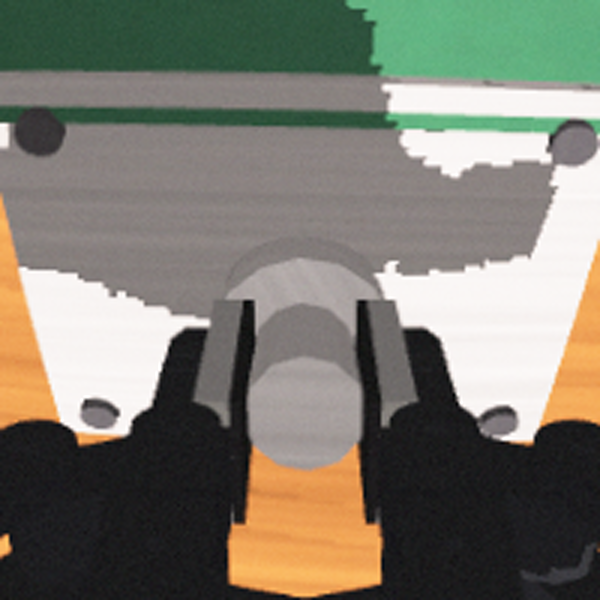

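>>> {"fn": "play_rows", "kwargs": {
  "moves": [
    [[0,0,0.1],0,1],
    [[-0.1,-0.2,0.18],0,1],
    [[-0.4,-0.88,0.18],0,1],
    [[-0.47,-0.88,0.18],0,1],
    [[-0.47,-0.88,0.18],0,1],
    [[-0.47,-0.88,0.18],0,1],
    [[-0.47,-0.88,0.18],0,1],
    [[-0.47,-0.88,0.18],0,1],
    [[-0.47,-0.88,0.18],0,1]
  ]
}}

```text
clock: 21.65
position: [448.4, -333.2, 420.8]
ee_rot: [0.995, 0.045, 0.088, -0.002]
contact_force: [0.7, -0.2, -1.5]
gripper_width: 17.9
```

```bash
python3 snap.py w17; python3 -c "
from h import *
import pickle
p=pickle.load(open('d.pkl','rb'))['top']
print(atz(p,564.5/1.5,345/1.5,15))
s=arm.read_state(); m=R.from_quat(s['ee_rot']).as_matrix()[:,2]; print(m, s['position']+155*m)
"
```

```text
21.7 [ 448.42429691 -333.09635797  420.78325257] [ 528.72819321 -326.37408689  403.8475485 ] [ 0.11753173  0.00740247 -1.92001656] 18.2416987737506
[ 472.96008828 -335.22490565   15.        ]
[ 0.17552573  0.01126018 -0.98441045] [ 475.63078583 -331.35102971  268.19963356]
```

View pics/w17.png

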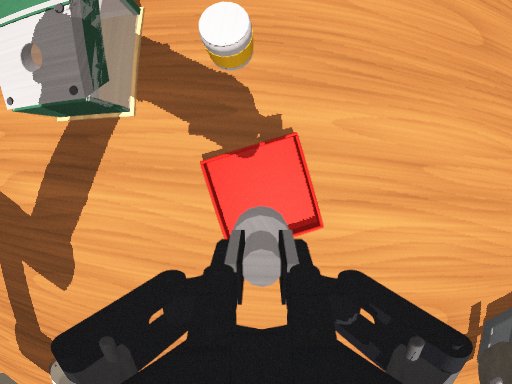

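>>> {"fn": "play_rows", "kwargs": {
  "moves": [
    [[-0.009,-0.013,-0.2],0,1],
    [[-0.009,-0.013,-0.4],0,1],
    [[-0.009,-0.013,-0.55],0,1],
    [[-0.009,-0.013,-0.62],0,1],
    [[-0.009,-0.013,-0.65],0,1],
    [[-0.009,-0.013,-0.665],0,1],
    [[-0.009,-0.013,-0.672],0,1],
    [[-0.009,-0.013,-0.68],0,1]
  ]
}}

```text
clock: 22.7
position: [446.5, -337.1, 219.2]
ee_rot: [0.995, 0.046, 0.09, -0.001]
contact_force: [-4.4, 4.7, 18.0]
gripper_width: 18.2
```

```bash
python3 snap.py w18; python3 snap.py s18 scene; python3 -c "
from h import *
im=cv2.imread('pics/s18.png');
a=cv2.resize(im[110:220,100:210],(600,600),interpolation=cv2.INTER_CUBIC)
cv2.imwrite('pics/s18z.png',a)
"
```

```text
22.75 [ 446.38331444 -337.06782311  219.34263388] [ 526.86985394 -330.16640585  202.54594981] [-2.5044423   2.03732962  8.3543192 ] 18.1490021496718
22.8 [ 446.29017705 -337.06482143  219.32857028] [1409.75110741  210.90240283  812.98314737] [-2.28469408  2.08189061  7.05168042] 18.405249465573537
```

View pics/s18z.png

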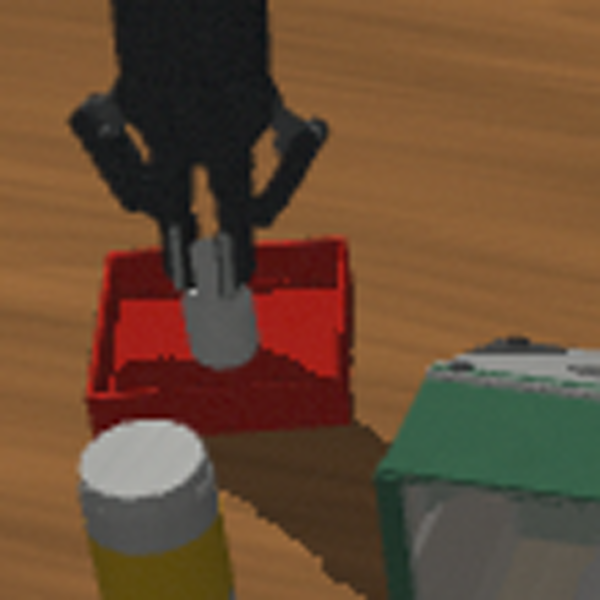

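View pics/w18.png

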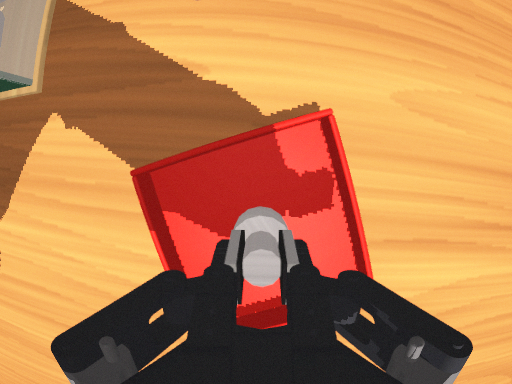

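>>> {"fn": "play_rows", "kwargs": {
  "moves": [
    [[0,0,0.008],0,0.4],
    [[0,0,0.008],0,0.2],
    [[0,0,0.008],0,0],
    [[-0.01,0,0.1],0,0],
    [[-0.04,0,0.3],0,0],
    [[-0.05,0,0.5],0,0],
    [[-0.05,0,0.5],0,0]
  ]
}}

```text
clock: 23.68
position: [432.0, -337.7, 375.1]
ee_rot: [0.994, 0.046, 0.095, 0.002]
contact_force: [-0.6, -0.3, -0.5]
gripper_width: 42.6
```

```bash
python3 snap.py w19; python3 snap.py s19 scene; python3 snap.py t19 top; python3 -c "
from h import *
im=cv2.imread('pics/s19.png');
a=cv2.resize(im[110:280,100:270],(600,600),interpolation=cv2.INTER_CUBIC)
cv2.imwrite('pics/s19z.png',a)
im=cv2.imread('pics/t19.png');
cv2.imwrite('pics/t19z.png',cv2.resize(im[130:270,260:420],(800,700)[:2],interpolation=cv2.INTER_CUBIC)[:600])
"
```

```text
23.725 [ 431.33461733 -337.15721842  371.85984251] [ 512.55962618 -330.85271676  359.27679972] [-0.42872013  0.24319593 -0.34866596] 42.73912098165149
23.775 [ 430.9694943  -336.92124085  369.68585722] [1409.75110741  210.90240283  812.98314737] [-0.6788479   0.0672801  -0.35806406] 42.57453459769156
23.825 [ 430.86515813 -336.83805726  368.41049504] [ 494.88280804   40.93869763 1325.912661  ] [-0.02460046  0.01129562 -0.35543741] 42.39852853137053
```

View pics/s19z.png

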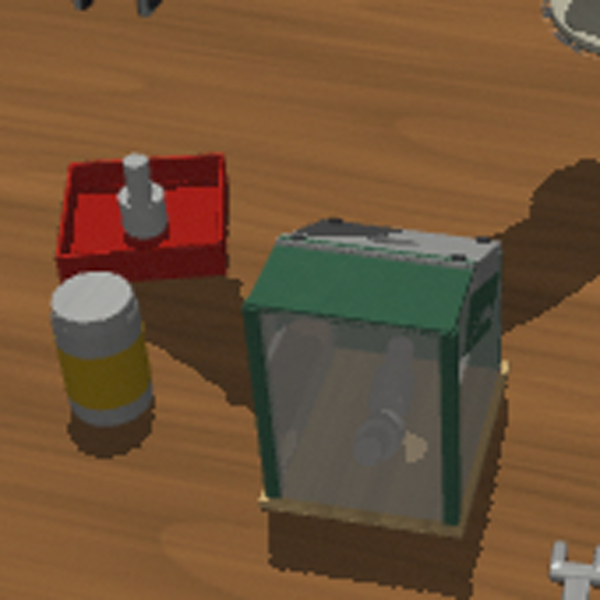

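View pics/t19z.png

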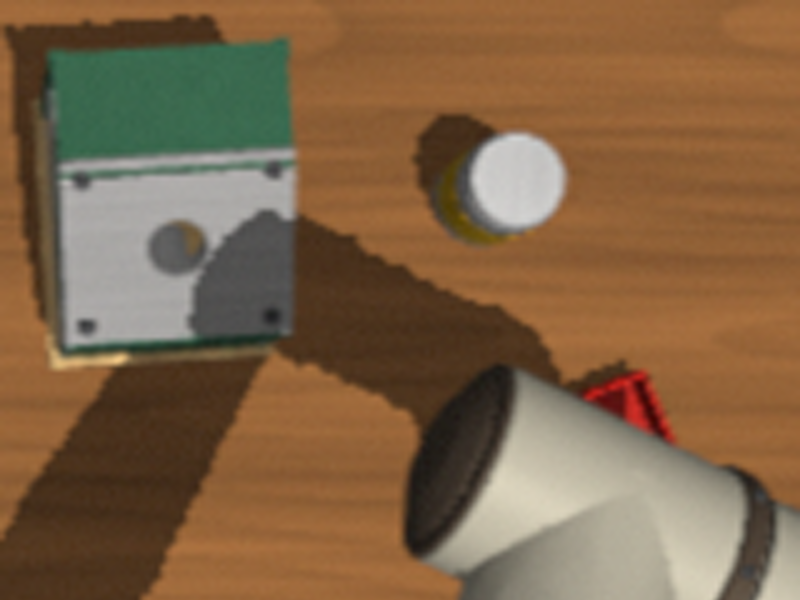

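View pics/w19.png

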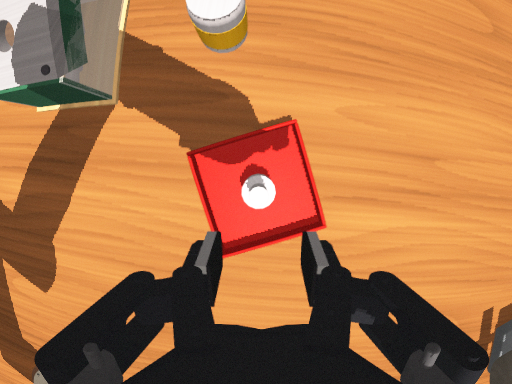

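Run:
```python
from h import *
import pickle
s=pickle.load(open('s19.pkl','rb'));t=pickle.load(open('t19.pkl','rb'))
C=lambda X:np.round(np.array([(X[0]-647)*.998+(X[1]+66.5)*.063,-(X[0]-647)*.063+(X[1]+66.5)*.998,X[2]]))
S=lambda x,y:(100+(x+.5)/600*170-.5,110+(y+.5)/600*170-.5)
for n,q in [('tip',(402,338)),('shoulder~',(393,400)),('p1 end',(372,448))]:
    print(n,[C(atz(s,*S(*q),z)).tolist() for z in (10,30,50,70,90,110)])
im=cv2.imread('pics/s19.png'); 
z=cv2.resize(im[190:265,165:250],(800,706),interpolation=cv2.INTER_CUBIC)[:600]
cv2.imwrite('pics/s19y.png',cv2.convertScaleAbs(z,alpha=2.0,beta=-60))
im=cv2.imread('pics/t19.png'); z=cv2.resize(im[165:195,280:310],(500,500),interpolation=cv2.INTER_CUBIC); cv2.imwrite('pics/t19y.png',z)
```

```text
tip [[-94.0, -14.0, 10.0], [-72.0, -8.0, 30.0], [-50.0, -2.0, 50.0], [-29.0, 4.0, 70.0], [-7.0, 10.0, 90.0], [15.0, 16.0, 110.0]]
shoulder~ [[-26.0, -4.0, 10.0], [-6.0, 2.0, 30.0], [14.0, 7.0, 50.0], [34.0, 13.0, 70.0], [54.0, 19.0, 90.0], [74.0, 25.0, 110.0]]
p1 end [[24.0, -7.0, 10.0], [43.0, -1.0, 30.0], [61.0, 5.0, 50.0], [80.0, 11.0, 70.0], [99.0, 17.0, 90.0], [118.0, 23.0, 110.0]]
```

View pics/s19y.png

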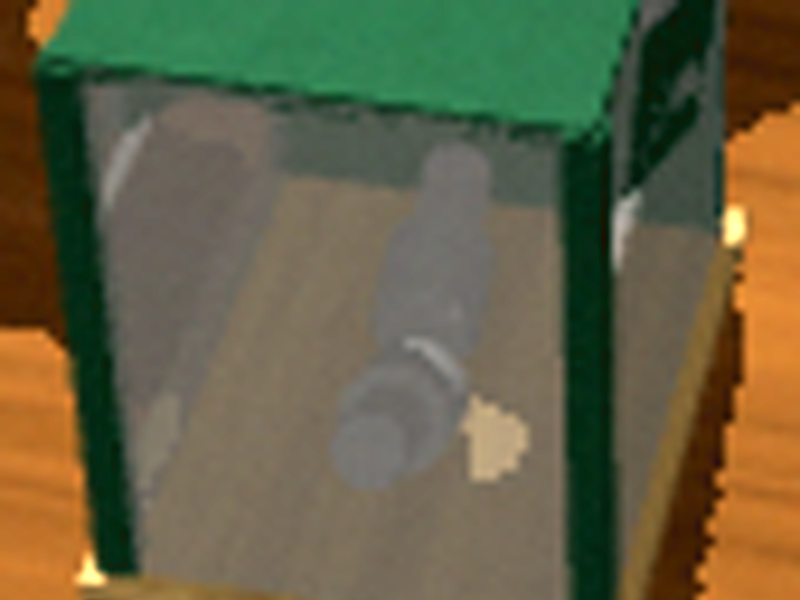

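View pics/t19y.png

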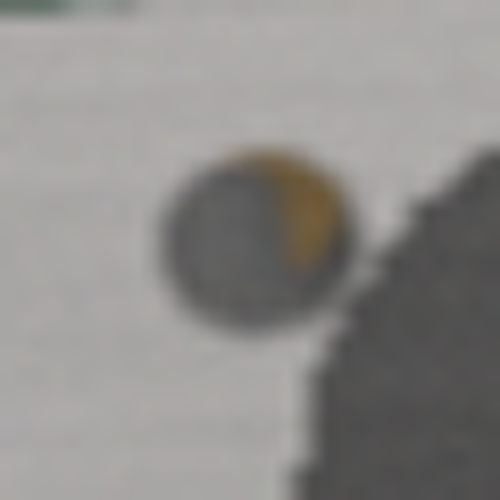

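Run:
```python
from h import *
p=arm.get_image('scene')
for t in ['oil_can','screw_jar','spanner']: print(t,[(np.round(r['centre']),round(r['conf'],2)) for r in arm.look_for(t,p)][:1])
print(arm.read_state()['contact_force'], arm.job_done())
```

```text
oil_can [(array([ 687., -262.,   71.]), 0.78)]
screw_jar [(array([708., 348.,  62.]), 0.66)]
spanner [(array([821., 106.,  10.]), 0.91)]
the job is handed in; nothing more can be done
[-0.29668307 -0.78803664 -0.14569947] None
```

The job is handed in after about 24 s: two pins are in the clear box and the oversize one is standing upright in the red tray. No verdict came back, so this rests on my own checks.

- **Two pins that fit:** I tipped each one into line with the leaning bore using light pushes. They went in about 28 mm and 35 mm, and I let go so they slid through. The force readings I took stayed under about 20 N. The scene picture shows both inside the box. One appears to be standing on the floor with its top around 76 mm; I judged this from one view through the plastic.
- **Oversize pin:** its body was visibly wider than the bore. I tried it upright only, not tipped into line with the bore. It stopped at the mouth at about 13 N. The last scene and wrist pictures show it upright near the middle of the tray, with the open gripper clear above it.
- **Oil can, screw jar and spanner:** the arm did not come near them, and the detector put all three within 5 mm of where they started, about its own error.

One side effect: the pushing left the tool leaning about 10 degrees, and it stayed that way to the end without hindering the later grasps.

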